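# Re-zero the iris of the sample camera and set it to its index

### The arm

A 6-joint arm with a two-finger parallel gripper is mounted at the origin on the work surface. World frame = base frame: x ahead of the robot, y to its left, z up, the work surface at z = 0. Lengths are in m, angles in rad, forces in N, time in s.
With the tool pointing down it reaches from about 0.3 to 0.775 m from the base axis. Payload 14.6 kg.
Tool frame: the origin (TCP) lies on the centre line of the jaws, within the pads' length; the fingertips stand 14 mm ahead of it and the grasp point (between the pads) lies 5 mm behind it; x points along the fingers, y is the direction in which the jaws open and shut, and the axes are right-handed (so a half turn about x gives the same grasp; the last joint's range is limited). The gripper opens to 94 mm and grips with 3 to 60 N. Pads are 16 mm wide; open, the fingers measure 119 mm over their backs; the gripper's body (75 mm by 177 mm) begins 78 mm behind the grasp point.
Start: joints at [1.147, 0.3, 1.521, -0, 1.321, -0.067], TCP at [0.192, 0.515, 0.183] pointing down, gripper open.
Joint ranges: [-3.03, 3.03], [-0.79, 2.21], [0.23, 2.52], [-1.04, 4.18], [0, 3.07], [-2.55, 2.55]. Speed limits (rad/s): [2.22, 2.22, 2.57, 3.14, 3.14, 3.14].

### API

Orientations are given as [roll, pitch, yaw] about the fixed x, y, z axes, in that order (R = Rz(yaw) Ry(pitch) Rx(roll)).
In Python, from station import * gives the robot as it stands. The module is installed in compiled form; this text tells all that it offers.
- The arm moves only by the shell command python3 -m handwheel 'ROWS' [FORCE]. ROWS is JSON, a list of rows, each a list of 3 entries, a list of its own where there are three numbers: the shift along the tool's x, y, z in mm, then the turn about the tool's x in rad, then the gripper command: -1 is fully open, 1 is shut, values between are in proportion. In form: [[[dx, dy, dz], spin, gripper], ...]. A call has exactly 5 rows; each row is the pose to reach, as a shift and turn from the pose measured when the call began, along the tool's axes at that moment; what a row does not reach only later rows make up. A row lasts 1/10 s, in which the tool goes at most 50 mm and 8.59 degrees, less where a joint would pass 70% of its speed; a pose out of reach is approached as far as the arm can. A call with a gripper value outside its range is refused whole. The fingers move at their own pace and stop on an object; FORCE is the grip in N (left out, the last holds). Time passes only in rows, so rows that repeat a pose let the fingers close, or fill a call up. It gives the time, the measured TCP pose, the force and the opening at its end, in the units of the state.
- get_obs(): the state, without advancing time (a new reading comes with each control period).
- camera(name): name is "scene" or "top" or "wrist"; returns (picture, depth): 420x560x3 uint8, blue, green, red; 420x560 float32, m along the optical axis (not along the pixel's ray), 0 where there is no reading.
- camera_info(name): a dict with "fx", "fy", "cx", "cy" (pixels), "extrinsics" (4x4, takes a point from camera to world coordinates). Camera axes: x right, y down, z forward; pixel columns grow to the right and rows downward; lengths in m; the calibration is good to about 2 mm. A picture is of the moment at which its call begins: read the wrist's pose just before it. camera_info takes no time and is no camera call; for the wrist camera it gives the pose at the moment of the call.
- hand_in(): hands the job in, once; it reports no verdict.
The state is a dict: "time_s": time; "qpos": joint angles; "joint_vel": joint speeds; "tau": joint torques, N m; "ee_pos": TCP position; "eef_rot": TCP orientation; "force": force on the tool from outside, world axes, zero at the start; "moment": the same for the moment, N m; "grip_width": finger opening in m.
Only numpy, scipy, OpenCV 4.12 (cv2) and the standard library are available. Lean on these libraries where they do the work, as an engineer would, in place of code of your own. Each camera call takes 0.05 s, during which the arm holds its last target. There are 200 camera calls.

### The job

The sample camera's iris has to be re-zeroed: by its yellow lever, turn the slim black iris ring clockwise (seen from above) until you feel its closed stop, and keep it pressed lightly on the stop, with about 10 N at the lever, for half a second without forcing it (20 N is too much). Then turn it back until the tip of the lever lines up with the tip of the white index arrow, and let go. Do not touch the silver rings above and below the iris ring, and leave the bottle, cup and red cap where they are.

Things in the scene. Friction and masses are not known exactly. Their poses are not given: they have to be found in the camera images.
- viewer: the sample camera: a low blue case, 210 x 210 mm, fixed, its deck (top) 50 mm above the bench, with a lens standing upright on it. Origin on the vertical lens axis at bench height; z up, -x towards the front panel (axis 130 mm behind the front, 80 mm from the back, centred sideways). Its place and yaw differ at each start.
- barrel: fixed silver rings of the lens, 60 mm in diameter (foot flange 72 mm, 6 mm high): the lower from the deck to 77.5 mm above the bench, the upper from 89.5 to 104 mm. Not to be touched. Origin as viewer. Inside, unseen, 26 mm from the axis, is the closed stop: its angle differs at each start; the lever meets it 0.55 to 1.55 rad clockwise of the index arrow.
- iris_ring: black knurled ring, 64 mm in diameter, 10 mm high (78.5 to 88.5 mm above the bench), between the silver rings, with a yellow radial lever. Origin on the lens axis, 83.5 mm above the bench; x along the lever. It only turns about the axis, with a drag of 0.13 N m (2 N at the lever), and stays where it is left. Clockwise from above closes it.
- lever_grip (a point): point on the lever's middle line 64 mm from the axis, at mid height: the place to take it. The lever is 10 mm wide, 10 mm high, free from 32 to 82 mm from the axis; clear down to the deck. The stop is a sprung buffer: here its force grows 5 N per mm of travel, over the drag. Press it with more than 5 N for 0.4 s, never more than 18 N.
- lever_tip (a point): the middle of the lever's outer end, 82 mm from the lens axis, 83.5 mm above the bench
- index_tip (a point): the tip of the white index arrow, a fixed wedge 22 mm long, 8 mm high on the deck, pointing at the lens axis; this point lies 82 mm from the axis, 58 mm above the bench, straight below the lever's tip when they line up. Its place round the lens varies.
- sample_bottle: loose white bottle, 44 mm in diameter, 85 mm high, standing on the bench beside the case; origin at its base
- cup: loose clear cup, 72 mm across the rim, 75 mm high, on the bench at the other side of the case; origin at its base
- red_cap: loose red cap, 30 mm in diameter, 14 mm high, lying on the rear part of the deck; origin at its underside

How it is judged:
On the way:
1. the iris ring is pressed lightly on its closed stop, with more than 5 N at the lever over the drag (12.5 N on the stop inside), for 0.4 s (contact force between iris_ring and barrel above 12.5 N), for 0.4 s.
At the end, for the whole second after the job is handed in: the tip of the lever is within 5 mm, seen from above, of the tip of the index arrow, the ring is at rest and let go (horizontal distance between lever_tip and index_tip below 0.005 m and angular speed of iris_ring below 0.05 rad/s and contact force between the fingers and iris_ring below 0.2 N); the robot touches nothing.
It fails at once if a finger or the arm touches the fixed rings above or below the iris ring (contact force between any of the fingers, the arm and barrel above 1 N).
It fails at once if the iris ring is forced: more than 18 N at the lever over the drag, which is 45 N on the stop inside (contact force between iris_ring and barrel above 45 N).
It fails at once if the bottle, the cup or the red cap is pushed more than 10 mm (distance of any of sample_bottle, cup, red_cap from where it was at the start of the episode above 0.01 m).
It also fails if it takes over 64 s, if anything falls off the work surface, if the arm or the gripper's body presses on something with over 40 N, if the wrist force passes 120 N, or if a joint passes its speed limit or range.

## Working session

There is one attempt and no reset: what is moved stays moved. The work goes in short steps, Python scripts to look and compute and a shell command to move; the robot and the scene stay as the last step left them, time stands still between calls to the robot, and variables do not carry over. Pictures are saved under pics/ and viewed, about 8 in all and at most 12, crops included, and the job is handed in when it is done.

```bash
mkdir -p pics; python3 - <<'E'
from station import *
import cv2,numpy as np
o=get_obs();print({k:np.round(v,3).tolist() for k,v in o.items()})
for n in("top","scene"):
    p,d=camera(n);cv2.imwrite(f"pics/{n}0.png",p);np.save(f"pics/{n}0.npy",d)
    i=camera_info(n);print(n,i["fx"],i["cx"],i["cy"],np.round(i["extrinsics"],3).tolist())
E
```

```text
{'time_s': 0.0, 'qpos': [1.147, 0.301, 1.522, 0.0, 1.321, -0.067], 'joint_vel': [-0.001, -0.001, -0.001, 0.0, 0.0, -0.0], 'tau': [-0.002, -53.18, -35.273, 0.071, 0.024, -0.0], 'ee_pos': [0.192, 0.515, 0.182], 'eef_rot': [-1.641, 1.57, -1.998], 'force': [-0.308, -0.284, -0.535], 'moment': [0.012, 0.044, -0.013], 'grip_width': 0.094}
top 402.9939632462481 282.14156185150176 209.19901027316084 [[0.014, -0.988, 0.157, 0.413], [-0.999, -0.021, -0.04, 0.064], [0.042, -0.156, -0.987, 1.004], [0.0, 0.0, 0.0, 1.0]]
scene 386.0122730766458 280.7369205933345 210.03018537874217 [[0.511, 0.618, -0.598, 1.013], [0.86, -0.367, 0.355, -0.214], [-0.0, -0.695, -0.719, 0.604], [0.0, 0.0, 0.0, 1.0]]
```

View pics/top0.png

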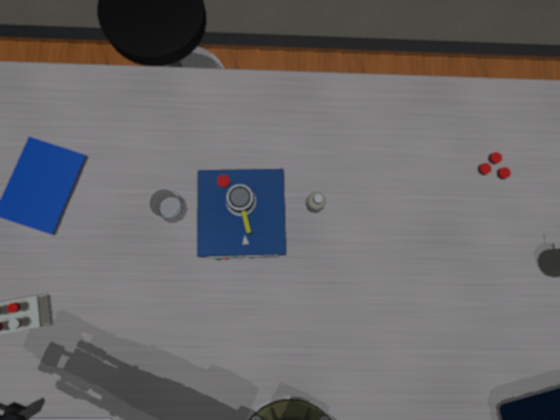

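View pics/scene0.png

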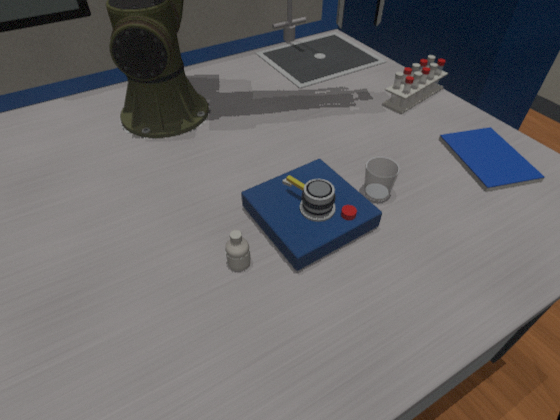

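The top view shows the lens at (240,197), the yellow lever running to (248,232), the arrow at (245,240), the red cap at (223,181), the bottle at (316,201) and the cup at (170,207). The scene view agrees with this.

```bash
cat > h.py <<'E'
import cv2,numpy as np
from station import *
def ray(info,px,z):
    T=info["extrinsics"];px=np.atleast_2d(px).astype(float)
    d=np.c_[(px[:,0]-info["cx"])/info["fx"],(px[:,1]-info["cy"])/info["fy"],np.ones(len(px))]@T[:3,:3].T
    return T[:3,3]+d*((z-T[2,3])/d[:,2])[:,None]
def mask(p,lo,hi):return cv2.inRange(cv2.cvtColor(p,cv2.COLOR_BGR2HSV),np.array(lo),np.array(hi))
def blobs(m,amin=10):
    n,l,s,c=cv2.connectedComponentsWithStats(m)
    return [(c[i],s[i],l==i) for i in range(1,n) if s[i,4]>=amin]
def pts(b):
    y,x=np.nonzero(b);return np.c_[x,y]
E
python3 - <<'E'
from h import *
p=cv2.imread("pics/top0.png");i=camera_info("top")
b=max(blobs(mask(p,(100,120,60),(125,255,255))[150:270,190:295]),key=lambda b:b[1][4])
q=pts(b[2])+[190,150]
w=ray(i,q,.05)[:,:2].astype(np.float32); r=cv2.minAreaRect(w*1000);print("deck",r)
y=max(blobs(mask(p,(22,120,80),(35,255,255))),key=lambda b:b[1][4]);q=pts(y[2])
w=ray(i,q,.0885);c=w.mean(0);u,s,v=np.linalg.svd(w-c);print("lever",y[0],c,v[0],((w-c)@v[0]).min(),((w-c)@v[0]).max())
m=mask(p,(0,0,140),(180,90,255))[205:252,215:270]
for b in blobs(m,5):
    w=ray(i,pts(b[2])+[215,205],.058);print("white",b[0]+[215,205],b[1][4],w.mean(0),w[w[:,0].argmax()])
for n,px,z in(("lens",(240,197),.104),("cap",(223,181),.064),("bottle",(316,201),.085),("cup",(172,208),.075)):print(n,ray(i,px,z))
E
```

```text
deck ((557.6932373046875, 124.05341339111328), (203.63360595703125, 203.86399841308594), 2.5073800086975098)
lever [245.74157303 221.26966292] [0.52914221 0.11009458 0.0885    ] [-9.63537129e-01 -2.67574665e-01  1.52931585e-29] -0.025104555160788238 0.025736359853199605
white [244.84615385 240.23076923] 13 [0.4882154  0.11244883 0.058     ] [0.4934466  0.11223836 0.058     ]
lens [[0.582242   0.12382468 0.104     ]]
cap [[0.62750146 0.16787696 0.064     ]]
bottle [[ 0.5802398  -0.05137412  0.085     ]]
cup [[0.55838436 0.28145815 0.075     ]]
```

```bash
cat >> h.py <<'E'
from scipy.spatial.transform import Rotation as R
A=np.array([.583,.124])
def tool():
    o=get_obs();return o,R.from_euler("xyz",o["eef_rot"]).as_matrix()
def goto(th,z,r=.064,half=None):
    """shift/spin to stand at lever angle th (rad), tool y tangential"""
    o,M=tool();t=np.r_[A+r*np.array([np.cos(th),np.sin(th)]),z]
    s=M.T@(t-o["ee_pos"])*1000
    ya=np.arctan2(M[1,1],M[0,1]);want=th+np.pi/2
    a=[(-(want+k*np.pi-ya)+np.pi)%(2*np.pi)-np.pi for k in(0,1)]  # tool x down: spin reversed
    print("t",round(o["time_s"],2),"pos",np.round(o["ee_pos"],4),"ylook",round(ya,3),"q6",round(o["qpos"][5],3),"tilt",np.round(M[:,0],3),"F",np.round(o["force"],2),"w",round(o["grip_width"],4))
    print("shift mm",np.round(s,1),"spin options",np.round(a,3))
E
python3 - <<'E'
from h import *
o,M=tool();print(M.round(3).tolist())
goto(np.radians(195.3),.17)
E
```

```text
[[-0.0, 0.349, 0.937], [-0.001, 0.937, -0.349], [-1.0, -0.001, -0.0]]
t 0.1 pos [0.192  0.5151 0.1821] ylook 1.214 q6 -0.067 tilt [-0.    -0.001 -1.   ] F [-0.09  0.28 -0.52] w 0.0936
shift mm [  12.3 -267.3  451. ] spin options [ 2.518 -0.624]
```

```bash
python3 -m handwheel '[[[0,-22,38],-0.1,-1],[[0,-45,75],-0.2,-1],[[0,-68,113],-0.3,-1],[[0,-90,150],-0.4,-1],[[0,-112,188],-0.5,-1]]' 20
python3 -c "
from h import *
goto(np.radians(195.3),.18)"
```

```text
time_s: 0.6
ee_pos: [0.3297, 0.343, 0.182]
eef_rot: [-2.231, 1.57, -2.083]
force: [0.2, -0.2, -0.2]
grip_width: 0.0938
t 0.6 pos [0.3297 0.343  0.182 ] ylook 1.718 q6 -0.99 tilt [-0.001 -0.001 -1.   ] F [ 0.18 -0.16 -0.21] w 0.0938
shift mm [   2.2 -261.5  154.8] spin options [ 3.022 -0.119]
```

```bash
python3 -m handwheel '[[[0,-40,24],-0.03,-1],[[0,-80,48],-0.06,-1],[[0,-120,72],-0.09,-1],[[1,-160,96],-0.12,-1],[[1,-200,120],-0.12,-1]]'
python3 -m handwheel '[[[0,-20,10],0,-0.2],[[0,-40,20],0,0],[[0,-61,34],0,0.2],[[0,-61,34],0,0.3],[[0,-61,34],0,0.3]]'
python3 - <<'E'
from h import *
goto(np.radians(195.3),.18)
i=camera_info("wrist");p,d=camera("wrist");cv2.imwrite("pics/w1.png",p);np.save("pics/w1.npy",d);np.save("pics/w1T.npy",i["extrinsics"])
E
```

```text
time_s: 1.1
ee_pos: [0.4786, 0.161, 0.181]
eef_rot: [-2.483, 1.569, -2.214]
force: [0.8, 1.2, 0.6]
grip_width: 0.0942
time_s: 1.6
ee_pos: [0.5272, 0.1112, 0.1805]
eef_rot: [-2.877, 1.569, -2.609]
force: [-0.5, 0.9, 0.2]
grip_width: 0.0574
t 1.6 pos [0.5272 0.1112 0.1805] ylook 1.839 q6 -1.698 tilt [-0.002 -0.001 -1.   ] F [-0.53  0.87  0.18] w 0.0574
shift mm [ 0.5 -2.3 -6.8] spin options [-3.141e+00  1.000e-03]
```

View pics/w1.png

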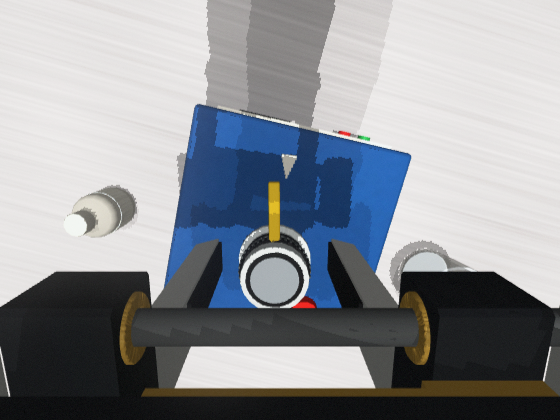

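The wrist picture shows the lens centre near (274,280), the lever straight up to its tip at (274,183), and the arrow tip near (289,178), clockwise of the lever. I will refine these points.

```bash
cat > meas.py <<'E'
from h import *
def meas(p,i,box):
    x0,y0,x1,y1=box
    y=max(blobs(mask(p,(18,120,80),(35,255,255))),key=lambda b:b[1][4]);q=pts(y[2])
    w=ray(i,q,.0885);c=w.mean(0);v=np.linalg.svd(w-c)[2][0];v=v*np.sign(v[:2]@(c[:2]-A))
    t=c+v*((w-c)@v).max();d=t[:2]-A
    print("lever dir deg",np.degrees(np.arctan2(v[1],v[0]))%360,"tip",t,"r",np.hypot(*d),"ang",np.degrees(np.arctan2(d[1],d[0]))%360, "len",np.ptp((w-c)@v))
    lt=d
    s=mask(p,(0,0,90),(180,75,255))[y0:y1,x0:x1]
    b=max(blobs(s),key=lambda b:b[1][4]);q=(pts(b[2])+[x0,y0]).astype(np.float32)
    w=ray(i,q,.058)[:,:2].astype(np.float32)
    ar,tri=cv2.minEnclosingTriangle(w.reshape(-1,1,2)*1000);tri=tri.reshape(-1,2)/1000
    k=np.hypot(*(tri-A).T).argmin();tip=tri[k]-A;m=w.mean(0)-A
    print("arrow n",len(q),"px",b[0]+[x0,y0],"tip r",np.hypot(*tip),"ang",np.degrees(np.arctan2(tip[1],tip[0]))%360,"centroid r",np.hypot(*m),"ang",np.degrees(np.arctan2(m[1],m[0]))%360)
E
python3 - <<'E'
from meas import *
p=cv2.imread("pics/w1.png");i=camera_info("wrist");i["extrinsics"]=np.load("pics/w1T.npy")
g=cv2.cvtColor(p,cv2.COLOR_BGR2GRAY)
m=mask(p,(0,0,130),(180,50,225));m[:245]=0
b=[b for b in blobs(m,300) if abs(b[0][0]-274)<15 and abs(b[0][1]-280)<15]
for x in b:
    (cx,cy),r=cv2.minEnclosingCircle(pts(x[2]).astype(np.float32));print("lens",cx,cy,r,ray(i,(cx,cy),.104),r/i["fx"]*(i["extrinsics"][2,3]-.104))
meas(p,i,(278,150,302,182))
E
```

```text
lens 274.07391357421875 279.9521789550781 24.266176223754883 [[0.58404785 0.12547229 0.104     ]] 0.019399743847821945
lever dir deg 106.3443880165218 tip [0.63182252 0.40246712 0.0885    ] r 0.28271465015691216 ang 80.05563285540312 len 0.38345605782525066
arrow n 224 px [287.8125     162.83928571] tip r 0.07925817351202596 ang 186.88304271827127 centroid r 0.09556970599693848 ang 187.03341176263282
```

```bash
sed -i 's/A=np.array(\[.583,.124\])/A=np.array([.584,.1250])/' h.py
sed -i 's/q=pts(y\[2\])$/q=pts(y[2])/; s/blobs(mask(p,(18,120,80),(35,255,255)))/blobs(mask(p,(18,120,80),(35,255,255))[:258])/' meas.py
python3 - <<'E'
from meas import *
p=cv2.imread("pics/w1.png");i=camera_info("wrist");i["extrinsics"]=np.load("pics/w1T.npy")
meas(p,i,(278,150,302,182))
goto(np.radians(195.5),.084)
E
```

```text
lever dir deg 195.96492035941537 tip [0.50472546 0.10316164 0.0885    ] r 0.08222752512947168 ang 195.40168866433842 len 0.052357053478156654
arrow n 224 px [287.8125     162.83928571] tip r 0.08037555002790257 ang 187.5053379904145 centroid r 0.09668854346805675 ang 187.54897993957456
t 1.65 pos [0.527  0.1116 0.1806] ylook 1.839 q6 -1.698 tilt [-0.002 -0.001 -1.   ] F [-0.15  0.38 -0.46] w 0.0535
shift mm [96.6 -2.2 -5.3] spin options [ 3.14e+00 -2.00e-03]
```

```bash
python3 -m handwheel '[[[10,-2,-5],0,0.3],[[30,-2,-5],0,0.3],[[50,-2,-5],0,0.3],[[70,-2,-5],0,0.3],[[88,-2,-5],0,0.3]]'
python3 -m handwheel '[[[8,0,0],0,0.3],[[8,0,0],0,0.5],[[8,0,0],0,0.66],[[8,0,0],0,0.66],[[8,0,0],0,0.66]]'
python3 -c "
from h import *
goto(np.radians(195.5),.084)"
```

```text
time_s: 2.15
ee_pos: [0.5214, 0.1086, 0.0912]
eef_rot: [-2.979, 1.568, -2.709]
force: [0.1, -0.3, -0.6]
grip_width: 0.0331
time_s: 2.65
ee_pos: [0.5217, 0.1087, 0.0839]
eef_rot: [-2.735, 1.569, -2.466]
force: [0.4, -0.7, 0.8]
grip_width: 0.0161
t 2.65 pos [0.5217 0.1087 0.0839] ylook 1.84 q6 -1.703 tilt [-0.001 -0.001 -1.   ] F [ 0.44 -0.68  0.83] w 0.0161
shift mm [-0.1 -1.   0.4] spin options [ 3.141e+00 -1.000e-03]
```

```bash
cat > chk.py <<'E'
from h import *
import sys
o,M=tool();d=o["ee_pos"][:2]-A;f=M.T@o["force"]
print("t %.2f th %.2f r %.4f z %.4f Ftool %s w %.4f yaerr %.3f"%(o["time_s"],np.degrees(np.arctan2(d[1],d[0]))%360,np.hypot(*d),o["ee_pos"][2],np.round(f,1),o["grip_width"],np.arctan2(M[1,1],M[0,1])+np.pi/2-np.arctan2(d[1],d[0])%(2*np.pi)))
sys.exit(abs(f[1])>4.5)
E
python3 -m handwheel '[[[0,6.4,0.3],0.1,0.66],[[0,12.7,1.3],0.2,0.66],[[0,18.9,2.9],0.3,0.66],[[0,24.9,5.1],0.4,0.66],[[0,30.7,7.8],0.5,0.66]]' 20 >/dev/null; python3 chk.py && python3 -m handwheel '[[[0,1.5,0],0.03,0.66],[[0,3,0.1],0.05,0.66],[[0,5,0.2],0.08,0.66],[[0,6.4,0.3],0.1,0.66],[[0,6.4,0.3],0.1,0.66]]' >/dev/null; python3 chk.py
```

```text
t 3.15 th 166.01 r 0.0647 z 0.0843 Ftool [ 0.4 -0.4  0.6] w 0.0162 yaerr 0.010
t 3.15 th 166.01 r 0.0647 z 0.0843 Ftool [ 0.4 -0.4  0.6] w 0.0162 yaerr 0.010False
False
```

```bash
sed -i 's/sys.exit(abs(f\[1\])>4.5)/sys.exit(int(abs(f[1])>4.5))/' chk.py
python3 -m handwheel '[[[0,1.5,0],0.03,0.66],[[0,3,0.1],0.05,0.66],[[0,5,0.2],0.08,0.66],[[0,6.4,0.3],0.1,0.66],[[0,6.4,0.3],0.1,0.66]]' >/dev/null; python3 chk.py
python3 - <<'E'
from h import *
p,d=camera("wrist");cv2.imwrite("pics/w2.png",p)
E
```

```text
t 3.65 th 160.26 r 0.0647 z 0.0845 Ftool [-0.4 -0.9 -0.1] w 0.0160 yaerr 0.010
```

View pics/w2.png

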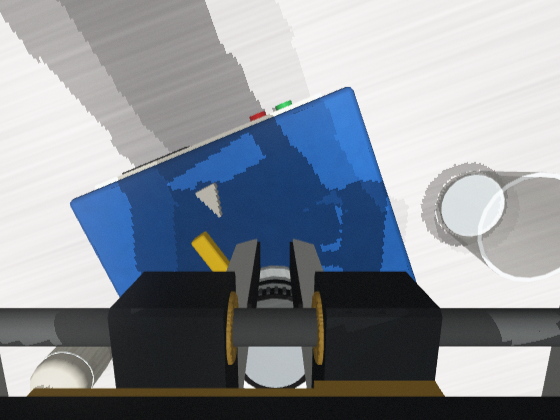

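The picture shows that the lever, with its tip at (201,240), was left behind outside the left finger. The fingers swept on without it. I need to find its actual angle and the height of the fingertips.

```bash
python3 - <<'E'
from h import *
i=camera_info("wrist");p,d=camera("wrist");T=i["extrinsics"]
y=max(blobs(mask(p,(18,120,80),(35,255,255))[:270]),key=lambda b:b[1][4])
b=[b for b in blobs(mask(p,(18,120,80),(35,255,255))[:280],30)]
for c,s,m in b:print(c,s)
def P(u,v):
    z=d[v,u];return (T@np.r_[(u-i["cx"])/i["fx"]*z,(v-i["cy"])/i["fy"]*z,z,1])[:3].round(4)
for uv in((203,240),(210,250),(220,264),(247,245),(247,255),(240,262),(302,244),(305,256),(312,262),(275,270),(275,284),(275,292),(215,200)):print(uv,P(*uv))
M=pts(b[0][2]) if len(b) else 0
for c,s,m in b:
    w=ray(i,pts(m),.0885);k=w.mean(0);v=np.linalg.svd(w-k)[2][0];dd=k[:2]-A;print(np.degrees(np.arctan2(v[1],v[0]))%180,k,np.hypot(*dd),np.degrees(np.arctan2(dd[1],dd[0]))%360)
o,R_=tool();print(o["ee_pos"],R_.round(3).tolist())
E
```

```text
[210.39748428 252.80377358] [192 232  38  40 795]
(203, 240) [0.5071 0.1069 0.0886]
(210, 250) [0.5143 0.1085 0.0885]
(220, 264) [0.5246 0.1109 0.0884]
(247, 245) [0.5106 0.1358 0.1168]
(247, 255) [0.5108 0.137  0.1322]
(240, 262) [0.5102 0.1347 0.1408]
(302, 244) [0.5191 0.1625 0.1172]
(305, 256) [0.5195 0.1626 0.1339]
(312, 262) [0.5202 0.1649 0.1419]
(275, 270) [0.5515 0.1368 0.0565]
(275, 284) [0.5556 0.1354 0.0703]
(275, 292) [0.5526 0.1364 0.0888]
(215, 200) [0.4908 0.1153 0.0572]
15.730551091808515 [0.51608891 0.10810931 0.0885    ] 0.0699800801847332 193.96707612368783
[0.5230063  0.14674302 0.08438726] [[-0.0, 0.328, 0.945], [-0.001, 0.945, -0.328], [-1.0, -0.001, -0.0]]
```

```bash
python3 - <<'E'
from h import *
i=camera_info("wrist");T=i["extrinsics"];o,M=tool();p=cv2.imread("pics/w2.png")
print("cam",T.round(3).tolist())
K=np.array([[i["fx"],0,i["cx"]],[0,i["fy"],i["cy"]],[0,0,1]])
for n,l in(("tcp",[0,0,0]),("tipR",[.014,.008,0]),("tipL",[.014,-.008,0]),("back",[-.1,0,0])):
    c=np.linalg.inv(T)@np.r_[o["ee_pos"]+M@np.array(l),1];u=K@c[:3];print(n,u[:2]/u[2],c[:3].round(3))
for n in("scene",):
    q,d=camera(n);cv2.imwrite("pics/s2.png",cv2.resize(q[120:290,200:420],None,fx=3.5,fy=3.5,interpolation=cv2.INTER_CUBIC))
E
```

```text
cam [[0.328, 0.92, 0.213, 0.462], [0.945, -0.319, -0.075, 0.168], [-0.001, 0.226, -0.974, 0.287], [0.0, 0.0, 0.0, 1.0]]
tcp [275.21471393 241.05921073] [0.    0.017 0.212]
tipR [287.56936561 234.47383628] [0.008 0.014 0.225]
tipL [262.78677132 234.47690402] [-0.008  0.014  0.225]
back [275.73265198 333.83767726] [0.    0.039 0.114]
```

View pics/s2.png

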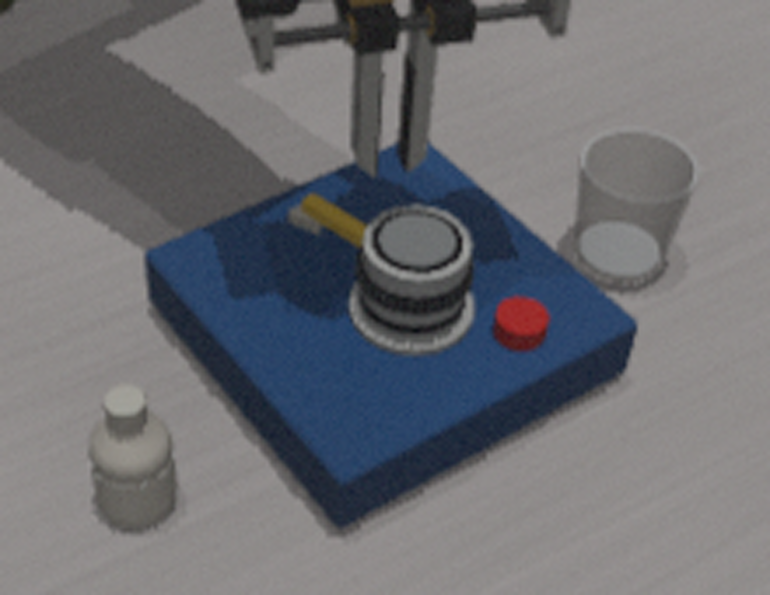

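The scene crop shows the fingertips at about (368,178) and (412,168), clear of the lever. The lever still lies near the arrow. I will check the tip height by ray.

```bash
python3 - <<'E'
from h import *
i=camera_info("scene");o,M=tool();print(o["ee_pos"])
for z in(.06,.07,.08,.09,.1,.11,.12):print(z,ray(i,[(305.1,170.9),(317.7,168),(311.4,169.4)],z)[:,:2].round(4).tolist())
for w,n in(((-.0081,0),"L"),((.0081,0),"R")):print(n,o["ee_pos"]+M@np.array([.014,w[0],0]))
w=camera_info("wrist")
# finger end seen in the wrist picture, left finger front edge (238..258,240), right (293..313,239)
for z in(.07,.09,.11):print(z,ray(w,[(240,243),(258,240),(293,239),(312,243)],z)[:,:2].round(4).tolist())
E
```

```text
[0.52297654 0.14672743 0.0843759 ]
0.06 [[0.485, 0.1606], [0.4909, 0.1898], [0.4878, 0.1752]]
0.07 [[0.4947, 0.1537], [0.5005, 0.1823], [0.4974, 0.1681]]
0.08 [[0.5044, 0.1468], [0.5101, 0.1749], [0.5071, 0.1609]]
0.09 [[0.5141, 0.1399], [0.5196, 0.1675], [0.5167, 0.1538]]
0.1 [[0.5238, 0.1331], [0.5292, 0.1601], [0.5264, 0.1466]]
0.11 [[0.5335, 0.1262], [0.5388, 0.1526], [0.536, 0.1394]]
0.12 [[0.5432, 0.1193], [0.5484, 0.1452], [0.5457, 0.1323]]
L [0.52031397 0.13906227 0.07038426]
R [0.52562317 0.15436757 0.07036756]
0.07 [[0.521, 0.1232], [0.523, 0.1349], [0.5298, 0.1566], [0.5364, 0.1674]]
0.09 [[0.5156, 0.1273], [0.5174, 0.1379], [0.5235, 0.1576], [0.5295, 0.1674]]
0.11 [[0.5102, 0.1314], [0.5118, 0.141], [0.5173, 0.1586], [0.5227, 0.1675]]
```

```bash
python3 - <<'E'
from h import *
for n in("wrist","scene"):
    i=camera_info(n);p,d=camera(n);T=i["extrinsics"];o,M=tool()
    v,u=np.mgrid[:420,:560];X=np.stack([(u-i["cx"])/i["fx"]*d,(v-i["cy"])/i["fy"]*d,d],-1)@T[:3,:3].T+T[:3,3]
    L=(X-o["ee_pos"])@M
    k=(d>0)&(abs(L[...,1])<.03)&(abs(L[...,2])<.02)&(L[...,0]<.03)&(L[...,0]>-.06)
    q=L[k];s=np.argsort(-q[:,0]);print(n,len(q),"front-most local mm",(q[s[:12]]*1000).round(1).tolist())
    for a in range(-60,30,5):
        j=(q[:,0]>=a/1000)&(q[:,0]<(a+5)/1000);print(a,j.sum(),(q[j][:,1:].mean(0)*1000).round(1) if j.any() else "")
E
```

```text
wrist 1428 front-most local mm [[3.4, -29.5, 13.5], [2.8, -28.8, 14.6], [2.4, -29.4, 13.7], [2.1, -29.3, 14.3], [1.8, -29.9, 13.5], [1.5, -29.8, 12.8], [0.9, -29.8, 13.8], [0.4, -29.1, 14.3], [-0.6, -29.0, 14.6], [-1.1, -29.5, 13.7], [-1.1, -28.9, 15.0], [-2.7, -29.3, 15.0]]
-60 240 [-0.8 -7.2]
-55 277 [-0.3 -6.7]
-50 208 [-0.5 -6.8]
-45 215 [-0.4 -6.8]
-40 160 [-0.8 -8. ]
-35 208 [-0.2 -5.6]
-30 79 [ 0.1 -8.2]
-25 18 [-1.6 -7.6]
-20 0 
-15 0 
-10 0 
-5 15 [-29.5  14.7]
0 8 [-29.5  13.8]
5 0 
10 0 
15 0 
20 0 
25 0 
scene 248 front-most local mm [[0.9, -25.7, 18.0], [0.0, -27.9, 18.5], [-1.5, -29.6, 16.7], [-19.9, 7.0, -7.7], [-21.6, 9.0, 7.7], [-22.2, 7.9, 11.4], [-22.3, 6.4, 1.6], [-22.3, -12.5, 10.6], [-22.8, 10.5, 9.4], [-23.0, 6.6, -7.2], [-23.2, 6.4, 9.2], [-23.3, -10.1, 9.1]]
-60 36 [-2.1  5.1]
-55 40 [-4.6  6.8]
-50 28 [-4.1  6.7]
-45 36 [-1.6  6.3]
-40 34 [-4.2  6.3]
-35 33 [-1.   7.6]
-30 26 [-2.1  6.6]
-25 11 [2.2 6.2]
-20 1 [ 7.  -7.7]
-15 0 
-10 0 
-5 1 [-29.6  16.7]
0 2 [-26.8  18.2]
5 0 
10 0 
15 0 
20 0 
25 0
```

Both cameras put the real fingertips 22 mm behind the reported TCP, although the text says 14 mm ahead of it. The tips are therefore at z≈0.106 and passed over the lever. I will plan with the tip at TCP −22 mm, go back over the lever and lower to TCP z≈0.048, which puts the tips at about 0.070.

```bash
python3 -m handwheel '[[[0,-8.4,0.5],-0.13,0.3],[[0,-16.6,2.2],-0.26,0.3],[[0,-24.6,4.9],-0.39,0.3],[[0,-32.1,8.6],-0.52,0.3],[[0,-37.3,11.9],-0.615,0.3]]' 20 >/dev/null; python3 chk.py; python3 -c "
from h import *
goto(np.radians(195.5),.048)"
```

```text
t 4.40 th 196.11 r 0.0646 z 0.0845 Ftool [-1.2  0.1  0.2] w 0.0331 yaerr 0.005
t 4.4 pos [0.522  0.1071 0.0845] ylook 1.857 q6 -1.722 tilt [-0.001 -0.001 -1.   ] F [0.18 0.14 1.16] w 0.0331
shift mm [36.5  0.7  0.6] spin options [-3.126  0.016]
```

```bash
python3 -m handwheel '[[[6,0.7,0.5],0.016,0.3],[[14,0.7,0.5],0.016,0.3],[[22,0.7,0.5],0.016,0.3],[[30,0.7,0.5],0.016,0.3],[[36,0.7,0.5],0.016,0.3]]' >/dev/null; python3 chk.py && python3 -m handwheel '[[[0,0,0],0,0.4],[[0,0,0],0,0.5],[[0,0,0],0,0.6],[[0,0,0],0,0.66],[[0,0,0],0,0.66]]' >/dev/null; python3 chk.py;  python3 - <<'E'
from h import *
p,d=camera("wrist");cv2.imwrite("pics/w3.png",p)
q,d=camera("scene");cv2.imwrite("pics/s3.png",cv2.resize(q[120:290,200:420],None,fx=3,fy=3))
E
```

```text
t 4.90 th 195.31 r 0.0644 z 0.0474 Ftool [-0.  -0.1  0.3] w 0.0334 yaerr 0.003
t 5.40 th 195.33 r 0.0642 z 0.0476 Ftool [-0.3  0.5  0.2] w 0.0157 yaerr 0.002
```

View pics/w3.png

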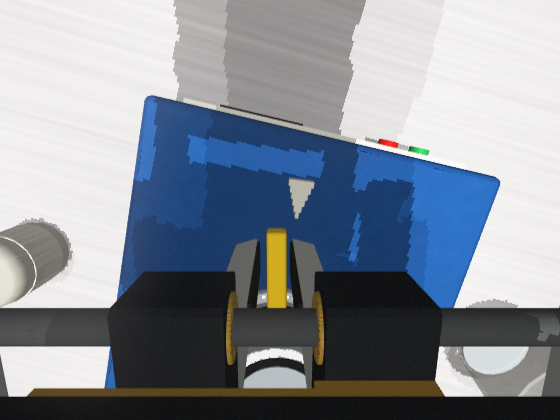

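The lever, tip at (277,232), now lies between the fingers, and the arrow tip is at (296,217). I will sweep again.

```bash
python3 -m handwheel '[[[0,6.4,0.3],0.1,0.66],[[0,12.7,1.3],0.2,0.66],[[0,18.9,2.9],0.3,0.66],[[0,24.9,5.1],0.4,0.66],[[0,30.7,7.8],0.5,0.66]]' 20 >/dev/null; python3 chk.py && python3 -m handwheel '[[[0,1,0],0.015,0.66],[[0,2,0],0.03,0.66],[[0,3,0.1],0.05,0.66],[[0,4,0.1],0.06,0.66],[[0,4,0.1],0.06,0.66]]' >/dev/null; python3 chk.py
```

```text
t 6.00 th 166.86 r 0.0647 z 0.0475 Ftool [-1.2 -2.7  0.2] w 0.0161 yaerr -0.005
t 6.50 th 163.39 r 0.0647 z 0.0474 Ftool [-0.5 -1.3 -1.5] w 0.0158 yaerr -0.004
```

```bash

python3 -m handwheel '[[[0,0.8,0],0.012,0.66],[[0,1.6,0],0.025,0.66],[[0,2.4,0.1],0.037,0.66],[[0,3.2,0.1],0.05,0.66],[[0,3.2,0.1],0.05,0.66]]' >/dev/null; python3 chk.py &&
python3 -m handwheel '[[[0,0.8,0],0.012,0.66],[[0,1.6,0],0.025,0.66],[[0,2.4,0.1],0.037,0.66],[[0,3.2,0.1],0.05,0.66],[[0,3.2,0.1],0.05,0.66]]' >/dev/null; python3 chk.py &&
python3 -m handwheel '[[[0,0.8,0],0.012,0.66],[[0,1.6,0],0.025,0.66],[[0,2.4,0.1],0.037,0.66],[[0,3.2,0.1],0.05,0.66],[[0,3.2,0.1],0.05,0.66]]' >/dev/null; python3 chk.py &&
python3 -m handwheel '[[[0,0.8,0],0.012,0.66],[[0,1.6,0],0.025,0.66],[[0,2.4,0.1],0.037,0.66],[[0,3.2,0.1],0.05,0.66],[[0,3.2,0.1],0.05,0.66]]' >/dev/null; python3 chk.py
```

```text
t 7.00 th 160.43 r 0.0646 z 0.0474 Ftool [-0.8 -1.  -1.2] w 0.0159 yaerr -0.003
t 7.50 th 157.46 r 0.0646 z 0.0474 Ftool [-0.  -0.8 -0.6] w 0.0159 yaerr -0.002
t 8.00 th 154.49 r 0.0646 z 0.0474 Ftool [-1.1 -1.8  0.5] w 0.0158 yaerr -0.001
t 8.50 th 151.54 r 0.0646 z 0.0474 Ftool [-0.1 -1.5 -0.9] w 0.0158 yaerr -0.000
```

```bash

python3 -m handwheel '[[[0,0.8,0],0.012,0.66],[[0,1.6,0],0.025,0.66],[[0,2.4,0.1],0.037,0.66],[[0,3.2,0.1],0.05,0.66],[[0,3.2,0.1],0.05,0.66]]' >/dev/null; python3 chk.py &&
python3 -m handwheel '[[[0,0.8,0],0.012,0.66],[[0,1.6,0],0.025,0.66],[[0,2.4,0.1],0.037,0.66],[[0,3.2,0.1],0.05,0.66],[[0,3.2,0.1],0.05,0.66]]' >/dev/null; python3 chk.py &&
python3 -m handwheel '[[[0,0.8,0],0.012,0.66],[[0,1.6,0],0.025,0.66],[[0,2.4,0.1],0.037,0.66],[[0,3.2,0.1],0.05,0.66],[[0,3.2,0.1],0.05,0.66]]' >/dev/null; python3 chk.py &&
python3 -m handwheel '[[[0,0.8,0],0.012,0.66],[[0,1.6,0],0.025,0.66],[[0,2.4,0.1],0.037,0.66],[[0,3.2,0.1],0.05,0.66],[[0,3.2,0.1],0.05,0.66]]' >/dev/null; python3 chk.py &&
python3 -m handwheel '[[[0,0.8,0],0.012,0.66],[[0,1.6,0],0.025,0.66],[[0,2.4,0.1],0.037,0.66],[[0,3.2,0.1],0.05,0.66],[[0,3.2,0.1],0.05,0.66]]' >/dev/null; python3 chk.py &&
python3 -m handwheel '[[[0,0.8,0],0.012,0.66],[[0,1.6,0],0.025,0.66],[[0,2.4,0.1],0.037,0.66],[[0,3.2,0.1],0.05,0.66],[[0,3.2,0.1],0.05,0.66]]' >/dev/null; python3 chk.py
```

```text
t 9.00 th 148.56 r 0.0646 z 0.0474 Ftool [ 0.4 -1.2 -1. ] w 0.0161 yaerr 0.001
t 9.50 th 145.61 r 0.0645 z 0.0474 Ftool [ 1.1 -1.4 -1.7] w 0.0159 yaerr 0.002
t 10.00 th 142.63 r 0.0645 z 0.0474 Ftool [-0.3 -1.2 -0.8] w 0.0164 yaerr 0.004
t 10.50 th 139.66 r 0.0645 z 0.0474 Ftool [ 0.2 -0.5 -0.7] w 0.0159 yaerr 0.005
t 11.00 th 136.68 r 0.0645 z 0.0474 Ftool [-0.2 -0.9 -0.3] w 0.0158 yaerr 0.006
t 11.50 th 133.71 r 0.0645 z 0.0474 Ftool [ 0.2 -1.2 -0.9] w 0.0161 yaerr 0.007
```

```bash

python3 -m handwheel '[[[0,0.8,0],0.012,0.66],[[0,1.6,0],0.025,0.66],[[0,2.4,0.1],0.037,0.66],[[0,3.2,0.1],0.048,0.66],[[0,3.2,0.1],0.048,0.66]]' >/dev/null; python3 chk.py &&
python3 -m handwheel '[[[0,0.8,0],0.012,0.66],[[0,1.6,0],0.025,0.66],[[0,2.4,0.1],0.037,0.66],[[0,3.2,0.1],0.05,0.66],[[0,3.2,0.1],0.05,0.66]]' >/dev/null; python3 chk.py &&
python3 -m handwheel '[[[0,0.8,0],0.012,0.66],[[0,1.6,0],0.025,0.66],[[0,2.4,0.1],0.037,0.66],[[0,3.2,0.1],0.05,0.66],[[0,3.2,0.1],0.05,0.66]]' >/dev/null; python3 chk.py &&
python3 -m handwheel '[[[0,0.8,0],0.012,0.66],[[0,1.6,0],0.025,0.66],[[0,2.4,0.1],0.037,0.66],[[0,3.2,0.1],0.05,0.66],[[0,3.2,0.1],0.05,0.66]]' >/dev/null; python3 chk.py &&
python3 -m handwheel '[[[0,0.8,0],0.012,0.66],[[0,1.6,0],0.025,0.66],[[0,2.4,0.1],0.037,0.66],[[0,3.2,0.1],0.05,0.66],[[0,3.2,0.1],0.05,0.66]]' >/dev/null; python3 chk.py &&
python3 -m handwheel '[[[0,0.8,0],0.012,0.66],[[0,1.6,0],0.025,0.66],[[0,2.4,0.1],0.037,0.66],[[0,3.2,0.1],0.05,0.66],[[0,3.2,0.1],0.05,0.66]]' >/dev/null; python3 chk.py
```

```text
t 12.00 th 130.72 r 0.0645 z 0.0474 Ftool [ 0.1 -1.1 -1.2] w 0.0162 yaerr 0.011
t 12.50 th 127.83 r 0.0645 z 0.0474 Ftool [ 0.2 -2.2 -0.6] w 0.0159 yaerr 0.011
t 13.00 th 125.32 r 0.0645 z 0.0473 Ftool [-1.6 -5.7 -0.8] w 0.0159 yaerr 0.004
t 13.00 th 125.32 r 0.0645 z 0.0473 Ftool [-1.6 -5.7 -0.8] w 0.0159 yaerr 0.004
t 13.00 th 125.32 r 0.0645 z 0.0473 Ftool [-1.6 -5.7 -0.8] w 0.0159 yaerr 0.004
t 13.00 th 125.32 r 0.0645 z 0.0473 Ftool [-1.6 -5.7 -0.8] w 0.0159 yaerr 0.004
```

```bash

python3 -m handwheel '[[[0,0.6,0],0.01,0.66],[[0,1.2,0],0.02,0.66],[[0,1.6,0],0.025,0.66],[[0,1.6,0],0.025,0.66],[[0,1.6,0],0.025,0.66]]' >/dev/null; python3 chk.py
```

```text
t 13.50 th 124.50 r 0.0645 z 0.0471 Ftool [-2.3 -8.2  0.3] w 0.0160 yaerr -0.007
```

```bash

python3 -m handwheel '[[[0,0.8,0],0.01,0.66],[[0,1.8,0],0.015,0.66],[[0,1.8,0],0.015,0.66],[[0,1.8,0],0.015,0.66],[[0,1.8,0],0.015,0.66]]' >/dev/null; python3 chk.py; 
python3 -c "
from h import *
import numpy as np
F=[]
for k in range(3):
    camera('scene');o,M=tool();F.append((M.T@o['force']).round(1))
print(F)"
```

```text
t 14.00 th 123.70 r 0.0645 z 0.0470 Ftool [-3.6 -9.6 -0.8] w 0.0162 yaerr -0.009
[array([ -4.6, -10.1,  -0.8]), array([-4.1, -9.6,  0.8]), array([-4. , -9.2, -0.3])]
```

```bash

python3 -m handwheel '[[[0,1.8,0],0.01,0.66],[[0,2.2,0],0.01,0.66],[[0,2.2,0],0.01,0.66],[[0,2.2,0],0.01,0.66],[[0,2.2,0],0.01,0.66]]' >/dev/null; python3 chk.py; 
python3 -c "
from h import *
F=[]
for k in range(10):
    camera('scene');o,M=tool();F.append((M.T@o['force'])[1].round(1))
print(F)"
```

```text
t 14.65 th 122.80 r 0.0645 z 0.0469 Ftool [ -5.2 -12.   -0.7] w 0.0162 yaerr -0.004
[np.float64(-12.5), np.float64(-12.5), np.float64(-12.3), np.float64(-13.7), np.float64(-11.0), np.float64(-12.6), np.float64(-13.2), np.float64(-11.6), np.float64(-11.7), np.float64(-13.0)]
```

Contact held at about 12.4 N in total, so roughly 10 N over the drag, for more than 0.5 s. Now I will turn it back.

```bash
python3 -m handwheel '[[[0,-4,0.1],-0.06,0.66],[[0,-10.2,0.8],-0.16,0.66],[[0,-17,2.3],-0.27,0.66],[[0,-24,4.9],-0.385,0.66],[[0,-30.7,7.9],-0.5,0.66]]' >/dev/null; python3 chk.py && python3 -m handwheel '[[[0,-6.4,0.3],-0.1,0.66],[[0,-12.7,1.3],-0.2,0.66],[[0,-18.9,2.9],-0.3,0.66],[[0,-24.9,5.1],-0.4,0.66],[[0,-30.7,7.9],-0.5,0.66]]' >/dev/null; python3 chk.py && python3 - <<'E'
from meas import *
i=camera_info("wrist");p,d=camera("wrist");cv2.imwrite("pics/w4.png",p)
for c,s,m in blobs(mask(p,(18,120,80),(35,255,255))[:300],60):
    w=ray(i,pts(m),.0885);k=w.mean(0);dd=k[:2]-A;v=np.linalg.svd(w-k)[2][0];print(c,s,"ang",np.degrees(np.arctan2(dd[1],dd[0]))%360,np.hypot(*dd),"dir",np.degrees(np.arctan2(v[1],v[0]))%180+180)
for c,s,m in blobs(mask(p,(0,0,90),(180,75,255))[:250],60):
    if s[4]<1500: dd=ray(i,c,.058)[0,:2]-A;print("white",c,s,np.hypot(*dd),np.degrees(np.arctan2(dd[1],dd[0]))%360)
E
```

```text
t 15.65 th 150.81 r 0.0643 z 0.0474 Ftool [1.1 1.8 0.5] w 0.0160 yaerr 0.012
t 16.15 th 179.20 r 0.0636 z 0.0477 Ftool [ 1.3  2.2 -0.3] w 0.0159 yaerr 0.020
[280.15195072 262.88569473] [ 269  226   23   74 1461] ang 177.30889324387243 0.06526419909957956 dir 357.64090672054317
white [251.9788961  191.33116883] [238 176  26  41 616] 0.09669996520744695 187.42794361879672
white [246.68390805 245.14367816] [234 239  23  11 174] 0.06638313044880002 193.80222194357978
white [302.31952663 245.26627219] [293 239  23  11 169] 0.06660903153930646 165.8584073573758
```

```bash
python3 -m handwheel '[[[0,-3,0.1],-0.05,0.66],[[0,-6,0.3],-0.1,0.66],[[0,-9,0.6],-0.14,0.66],[[0,-11,1],-0.175,0.66],[[0,-11,1],-0.175,0.66]]' >/dev/null; python3 chk.py && python3 - <<'E'
from meas import *
i=camera_info("wrist");p,d=camera("wrist");cv2.imwrite("pics/w5.png",p)
for c,s,m in blobs(mask(p,(18,120,80),(35,255,255))[:300],60):
    w=ray(i,pts(m),.0885);k=w.mean(0);dd=k[:2]-A;v=np.linalg.svd(w-k)[2][0];print(c,s,"ang",np.degrees(np.arctan2(dd[1],dd[0]))%360,np.hypot(*dd),"dir",np.degrees(np.arctan2(v[1],v[0]))%180+180)
for c,s,m in blobs(mask(p,(0,0,90),(180,75,255))[:250],60):
    if s[4]<1500: dd=ray(i,c,.058)[0,:2]-A;print("white",c,s,np.hypot(*dd),np.degrees(np.arctan2(dd[1],dd[0]))%360)
E
```

```text
t 16.70 th 189.82 r 0.0631 z 0.0478 Ftool [0.1 0.3 0.5] w 0.0160 yaerr 0.013
[280.09326072 262.42614023] [ 269  226   23   74 1469] ang 188.0516176475521 0.06500278257606035 dir 188.334023880093
white [283.53885135 189.32601351] [272 175  26  40 592] 0.09677351755445222 187.5465743574669
white [246.68390805 245.14367816] [234 239  23  11 174] 0.06605327898854024 204.58860923370017
white [302.31952663 245.26627219] [293 239  23  11 169] 0.06602383893746433 176.4279230004401
```

Within about 1 mm. I will open and raise, then check.

```bash
python3 -m handwheel '[[[0,0,0],0,0.5],[[0,0,0],0,0.4],[[0,0,0],0,0.3],[[0,0,0],0,0.3],[[0,0,0],0,0.3]]' >/dev/null; python3 chk.py && python3 -m handwheel '[[[-10,0,0],0,0.3],[[-35,0,0],0,0.3],[[-65,0,0],0,0.3],[[-95,0,0],0,0.3],[[-120,0,0],0,0.3]]' >/dev/null; python3 chk.py;python3 -m handwheel '[[[-5,0,0],0,0.3],[[-10,0,0],0,0.3],[[-10,0,0],0,0.3],[[-10,0,0],0,0.3],[[-10,0,0],0,0.3]]' >/dev/null; python3 - <<'E'
from meas import *
i=camera_info("wrist");p,d=camera("wrist");cv2.imwrite("pics/w6.png",p)
for c,s,m in blobs(mask(p,(18,120,80),(35,255,255))[:258],60):
    w=ray(i,pts(m),.0885);k=w.mean(0);dd=k[:2]-A;v=np.linalg.svd(w-k)[2][0];print(c,s,"ang",np.degrees(np.arctan2(dd[1],dd[0]))%360,np.hypot(*dd),"dir",np.degrees(np.arctan2(v[1],v[0]))%180+180)
for c,s,m in blobs(mask(p,(0,0,90),(180,75,255))[:250],60):
    if s[4]<1500: dd=ray(i,c,.058)[0,:2]-A;print("white",c,s,np.hypot(*dd),np.degrees(np.arctan2(dd[1],dd[0]))%360)
t=cv2.imread("pics/top0.png");q,_=camera("top");ti=camera_info("top")
for n,im in(("before",t),("after",q)):
    for c,s,m in blobs(mask(im,(0,150,90),(8,255,255))[170:195,205:240],10):print(n,"cap px",c+[205,170])
    for c,s,m in blobs(mask(im,(22,120,80),(35,255,255))[200:250,215:270],10):
        w=ray(ti,pts(m)+[215,200],.0885);k=w.mean(0)[:2]-A;print(n,"lever",np.degrees(np.arctan2(k[1],k[0]))%360)
E
```

```text
t 17.25 th 189.79 r 0.0630 z 0.0479 Ftool [ 0.5 -0.7 -0.6] w 0.0328 yaerr 0.013
t 17.75 th 189.58 r 0.0622 z 0.1704 Ftool [ 0.2 -0.6  0.4] w 0.0328 yaerr 0.016
[277.37518685 215.95665172] [271 187  14  59 669] ang 187.93437704049603 0.057029219083377145 dir 188.46922683137248
white [279.72018349 166.86697248] [273 158  15  25 218] 0.0967140269485935 187.62604596177178
white [257.15859031 238.57268722] [244 229  27  21 227] 0.03218905863519729 221.90301947965432
white [294.02525253 239.18181818] [283 230  23  20 198] 0.03287428521612655 155.33881409250458
white [230.14634146 245.31097561] [217 239  25  11 164] 0.04780676010827292 254.93809673047002
white [318.96932515 245.21472393] [309 239  23  11 163] 0.047985994546180286 126.14713134257664
before cap px [223.05797101 180.89855072]
before lever 195.20086502420997
after lever 188.28283840926355
```

View pics/w6.png

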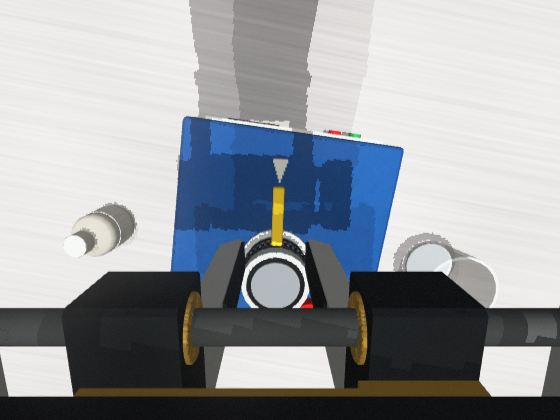

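The lever tip at (278,187) lines up with the arrow tip at (280,183), about 0.4° apart or less than 1 mm. The bottle and cup are in place, and part of the red cap shows at (307,306). Handing in.

```bash
python3 -c "
from station import *
hand_in();print(get_obs()['time_s'])"
```

```text
the job is handed in; nothing more can be done
the job is handed in; nothing more can be done
```

I re-zeroed the iris and handed the job in at about 18.4 s, well under the 64 s limit.

- **Stop:** I turned the lever clockwise until it met the closed stop, about 60° clockwise of the arrow. I held it there at about 12.4 N measured (about 10 N over the drag) for 0.5 s. The highest reading was 13.7 N including drag, below the 18 N limit.
- **Alignment:** I turned it back, opened the fingers and raised the arm clear. The last wrist-camera check put the lever at 187.9° (188.5° along its own line) and the arrow at 187.6°. That is about 0.5–1 mm at the tip, inside the 5 mm allowed. The top camera read 188.3°, also about 1 mm off. The force was about zero after letting go.
- **Not as described:** Depth from two cameras put the fingertips about 22 mm behind the reported TCP, not 14 mm ahead of it. My first sweep therefore passed over the lever without moving it. I lowered the hand by a further 36 mm and the second sweep worked.
- **Other objects:** No reading suggested contact with anything but the lever. The bottle and cup look unmoved in the last picture. I could not measure the red cap at the end because the arm hid it from the top camera, but part of it shows in the wrist view and the fingers never came near it.

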